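Square two polished plates in the corner jig

TASK

The copper plate lies askew in the plywood corner jig: first square it up, lying flat with its long side tight against the long right-hand fence (as seen from the robot) and its end tight against the far fence, and let go of it. Then set (do not drop) the silver-grey aluminium plate flat on top of it, also tight against both fences, so that their edges are flush. Leave the brass plate and everything else where they are.

Things in the scene. Friction and masses are not known exactly. Their poses are not given: they have to be found in the camera images.
- jig: Corner jig fixed to the table: plywood base 200 (x) x 170 mm (y), 8 mm thick, two aluminium fences 12 mm thick rising 22 mm above the base, along its far (+x) and right (-y) edges. Origin at the centre of its underside, z up. The other two sides are open.
- corner (a point): Inner corner where the two fences meet, at the height of the base's upper face; axes parallel to the jig's. The far fence's face is x = 0 (155 mm long towards +y); the long right-hand fence's face is y = 0 (180 mm long towards -x). Plates lie at x < 0, y > 0; a squared plate, long side along x, has its centre at x = -55 mm, y = +32 mm.
- copper_plate: Reddish copper plate, 110 mm (its x) x 64 mm (its y) x 12 mm thick, about 0.7 kg, loose. Origin at the centre of its underside, z up. It starts lying on the jig's base, at least 25 mm clear of both fences and up to 0.25 rad askew. It slides on the base with ordinary dry friction, a few newtons.
- grey_plate: Silver-grey aluminium plate of the same size, 110 (x) x 64 (y) x 12 mm, about 0.23 kg, loose, starting flat on the table. Origin at the centre of its underside, z up.
- brass_plate: Yellow brass plate of the same size, 110 x 64 x 12 mm, flat on the table, origin at the centre of its underside. It is not wanted; it and the grey plate may lie in either order.
- charcoal_a: Black charcoal block, 75 x 45 x 44 mm, loose on the table, a bystander. Origin at the centre of its underside.
- charcoal_b: Black charcoal block, 60 x 50 x 48 mm, loose on the table, a bystander. Origin at the centre of its underside.
- charcoal_stick: Dark grey charcoal stick, 100 x 20 x 18 mm, loose on the table, a bystander. Origin at the centre of its underside.
- whetstone: Grey-green whetstone, 150 x 50 x 25 mm, loose on the table, a bystander. Origin at the centre of its underside.
- brush: Hand brush lying on the table, a bystander.
- polish_jar: Amber glass jar with a steel cap, 70 mm across, 80 mm high, a bystander. Origin at the centre of its underside.
There are look-alikes about, which are no part of the job. Of the things shaped like the grey_plate, the silver one is meant. Of the things that look like the copper_plate, the smaller one is meant.

How it is judged:
By the outcome, as a careful person would: the job done as asked, in the order asked, and still so for the second after the job is handed in, with the robot touching nothing.
It also fails if it takes over 69 s, if anything falls off the work surface, if the arm or the gripper's body presses on something with over 40 N, if the wrist force passes 120 N, or if a joint passes its speed limit or range.

ROBOT

A 6-joint arm with a two-finger parallel gripper is mounted at the origin on the work surface. World frame = base frame: x ahead of the robot, y to its left, z up, the work surface at z = 0. Lengths are in mm, angles in rad, forces in N, time in s.
With the tool pointing down it reaches from about 375 to 975 mm from the base axis. Payload 3.8 kg.
Tool frame: the origin (TCP) lies on the centre line of the jaws, within the pads' length; the fingertips stand 22 mm ahead of it and the grasp point (between the pads) lies 3 mm ahead of it; z points along the fingers, y is the line along which they close (so a half turn about z gives the same grasp; the last joint's range is limited). The gripper opens to 88 mm and grips with 3 to 60 N. Pads are 18 mm wide; open, the fingers measure 123 mm over their backs; the gripper's body (75 mm by 187 mm) begins 45 mm behind the grasp point.
Start: joints at [-1.279, 0.264, 1.604, -0, 1.274, -0.037], TCP at [217.957, -638.837, 260.706] pointing down, gripper open.
Joint ranges: [-2.63, 2.63], [-0.94, 2.18], [0.31, 2.57], [-1.31, 4.45], [0, 2.66], [-2.55, 2.55]. Speed limits (rad/s): [2.57, 2.57, 3.14, 3.14, 3.14, 3.14].

INTERFACE

Orientations are given as a 3x3 rotation matrix whose columns are the frame's x, y, z axes.
In Python, from workcell import manip gives the robot as it stands. The module is installed in compiled form; this text tells all that it offers.
- The arm moves only by the tool step_arm, never from a script. Its argument "deltas" is a list of rows, each a list of 3 entries, a list of its own where there are three numbers: the shift along the tool's x, y, z in m, then the turn, a rotation vector about the tool's x, y, z in rad, then the finger opening in m, from 0 to 0.0881. In form: [[[x, y, z], [ax, ay, az], grip], ...]. A call has 1 to 10 rows; each row is the pose to reach, as a shift and turn from the pose commanded when the call began, along the tool's axes at that moment; what a row does not reach only later rows make up. A row lasts 1/8 s, in which the tool goes at most 62.5 mm and 10.7 degrees, less where a joint would pass 70% of its speed; a pose out of reach is approached as far as the arm can. A call with a gripper value outside its range is refused whole. The fingers move at their own pace and stop on an object; the grip force is fixed at half the most. Time passes only in rows, so rows that repeat a pose let the fingers close. It gives the time, the measured TCP pose, the force, the opening and the grip force at its end, in the units of the state.
- manip.get_state(): the state, without advancing time (a new reading comes with each control period).
- manip.camera(name): name is "scene" or "top" or "wrist"; returns a dict with "color" (400x640x3 uint8, blue, green, red), "range_z" (400x640 float32, mm along the optical axis (not along the pixel's ray), 0 where there is no reading), "fx", "fy", "cx", "cy" (pixels), "camera_from_world" (4x4, takes a point from world to camera coordinates); the wrist camera has in their place "tool_from_camera" (4x4, takes a point from camera to tool coordinates, whose origin is the TCP and whose axes are the flange's). Camera axes: x right, y up, looking along -z (the intrinsics and any distortion apply to the point x, -y, -z); pixel columns grow to the right and rows downward; lengths in mm; the calibration is good to about 2 mm. A picture is of the moment at which its call begins: read the wrist's pose just before it.
- manip.hand_in(): hands the job in; it is judged then, once.
The state is a dict: "clock": time; "q": joint angles; "dq": joint speeds; "joint_efforts": joint torques, N m; "ee_pos": TCP position; "tcp_rot": TCP orientation; "wrist_force": force on the tool from outside, world axes, zero at the start; "moment": the same for the moment, N m; "grip_width": finger opening in mm; "grip_force": force on a finger pad.
Only numpy, scipy, OpenCV 4.12 (cv2) and the standard library are available. Lean on these libraries where they do the work, as an engineer would, in place of code of your own. Each camera call takes 0.05 s, during which the arm holds its last target. There are 200 camera calls.

## Working session

There is one attempt and no reset: what is moved stays moved. The work goes in short steps, Python scripts to look and compute and a tool call to move; the robot and the scene stay as the last step left them, time stands still between calls to the robot, and variables do not carry over. Pictures are saved under pics/ and viewed, at most 10 in all, crops included, and the job is handed in when it is done.

Besides the shell and the picture viewer there is one more tool, called after "Request:" by a JSON object that holds its "api" and its "payload", one argument or row to a line. step_arm: Moves the arm, as the interface text tells. Its arguments: {"type":"object","properties":{"deltas":{"type":"array"}},"required":["deltas"]}

```bash
mkdir -p pics; cat > h.py <<'E'
import numpy as np, cv2
from workcell import manip
def grab(n):
    s=manip.get_state(); c=manip.camera(n)
    if n=="wrist":
        T=np.eye(4); T[:3,:3]=s["tcp_rot"]; T[:3,3]=s["ee_pos"]
        c["wfc"]=T@np.array(c["tool_from_camera"])
    else: c["wfc"]=np.linalg.inv(np.array(c["camera_from_world"]))
    return c
def onplane(c,uv,z):
    uv=np.atleast_2d(np.array(uv,float))
    d=np.stack([(uv[:,0]-c["cx"])/c["fx"],-(uv[:,1]-c["cy"])/c["fy"],-np.ones(len(uv))],1)
    d=d@c["wfc"][:3,:3].T; o=c["wfc"][:3,3]
    return o+d*((z-o[2])/d[:,2])[:,None]
def proj(c,P):
    P=np.atleast_2d(np.array(P,float)); p=(P-c["wfc"][:3,3])@c["wfc"][:3,:3]
    return np.stack([c["cx"]+c["fx"]*p[:,0]/-p[:,2],c["cy"]-c["fy"]*p[:,1]/-p[:,2]],1)
def cloud(c):
    v,u=np.mgrid[:400,:640]; Z=c["range_z"]
    p=np.stack([(u-c["cx"])/c["fx"]*Z,-(v-c["cy"])/c["fy"]*Z,-Z],-1)
    return p@c["wfc"][:3,:3].T+c["wfc"][:3,3]
E
python3 - <<'E'
from h import *
c=grab("top"); cv2.imwrite("pics/top.png",c["color"])
print({k:v for k,v in c.items() if k not in("color","range_z")})
s=manip.get_state(); print(s["clock"],s["tcp_rot"])
E
```

```text
{'fx': 371.0196034200533, 'fy': 371.0196034200533, 'cx': 324.4956785447747, 'cy': 202.9036897637921, 'camera_from_world': array([[ 3.45980169e-02, -9.99390167e-01,  4.71923535e-03,
         1.72567739e+01],
       [ 9.73823617e-01,  3.47736509e-02,  2.24629376e-01,
        -5.29696120e+02],
       [-2.24656495e-01, -3.17602811e-03,  9.74432846e-01,
        -1.06826102e+03],
       [ 0.00000000e+00,  0.00000000e+00,  0.00000000e+00,
         1.00000000e+00]]), 'wfc': array([[ 3.45980169e-02,  9.73823617e-01, -2.24656495e-01,
         2.75241766e+02],
       [-9.99390167e-01,  3.47736509e-02, -3.17602811e-03,
         3.22728912e+01],
       [ 4.71923535e-03,  2.24629376e-01,  9.74432846e-01,
         1.15985249e+03],
       [ 0.00000000e+00,  0.00000000e+00,  0.00000000e+00,
         1.00000000e+00]])}
0.05 [[ 9.46434583e-01  3.22895030e-01 -6.15692590e-04]
 [ 3.22895604e-01 -9.46432288e-01  2.08625982e-03]
 [ 9.09315803e-05 -2.17331287e-03 -9.99997634e-01]]
```

View pics/top.png

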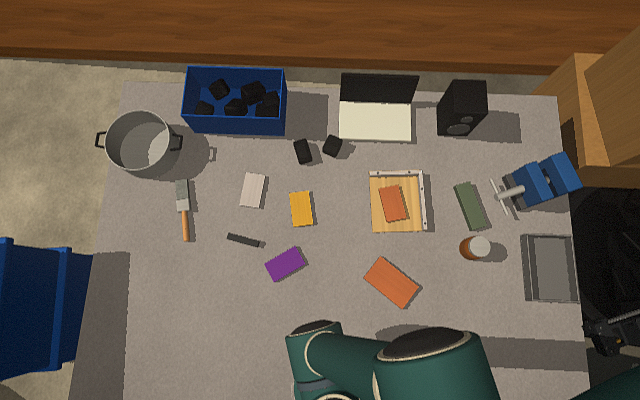

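The top view shows:
- **Jig:** at (399,200), with the copper plate in it at (393,203). A larger copper look-alike lies at (392,282); the smaller one, in the jig, is meant.
- **Plate shapes:** silver/white at (253,189), yellow brass at (302,208), purple at (286,264). The silver one at (253,189) fits the description.

I'll measure these next and confirm with an enlarged crop.

```bash
python3 - <<'E'
from h import *
c=grab("top"); im=c["color"]; hsv=cv2.cvtColor(im,cv2.COLOR_BGR2HSV)
P=cloud(c)
for n,(u,v) in dict(cop=(393,203),big=(392,282),sil=(253,189),brass=(302,208),pur=(286,264),base=(380,225),table=(340,240),fenceR=(426,205),fenceF=(395,173)).items():
    print(n,hsv[v,u],P[v,u].round(1))
def box(m,z,n):
    cs,_=cv2.findContours(m,cv2.RETR_EXTERNAL,cv2.CHAIN_APPROX_NONE); k=max(cs,key=cv2.contourArea)
    w=onplane(c,k[:,0,:],z)[:,:2].astype(np.float32); r=cv2.minAreaRect(w); print(n,np.round(r[0],1),np.round(r[1],1),round(r[2],2), proj(c,[[*r[0],z]]).round())
def roi(m,u0,u1,v0,v1):
    o=np.zeros_like(m); o[v0:v1,u0:u1]=m[v0:v1,u0:u1]; return o
s=np.linalg.norm(P-P,axis=-1)
h=P[...,2]
m=((h>7)&(h<18)).astype(np.uint8)*255
box(roi(m,235,275,165,215),12,"sil"); box(roi(m,282,320,185,235),12,"brass"); box(roi(m,260,312,240,290),12,"pur");box(roi(m,360,425,250,312),12,"big")
m=((h>15.5)&(h<24)).astype(np.uint8)*255; box(roi(m,373,416,178,228),20,"cop(h)")
m=cv2.inRange(hsv,(0,120,60),(12,255,255)); box(roi(m,370,418,178,228),20,"cop(col)")
m=((h>25)&(h<36)).astype(np.uint8)*255; box(roi(m,360,440,160,240),30,"fence L box (200x170)")
m=((h>4)&(h<60)).astype(np.uint8)*255; box(roi(m,360,432,163,240),8,"jig")
a=cv2.resize(im[150:300,235:440],None,fx=3.8,fy=3.8,interpolation=cv2.INTER_CUBIC); cv2.imwrite("pics/crop.png",a)
w=grab("scene"); cv2.imwrite("pics/scene.png",w["color"])
E
```

```text
cop [ 10 174 186] [ 545.3 -179.9   20.8]
big [ 11 174 189] [ 301.4 -175.8   17.5]
sil [ 15  46 195] [577.2 266.1  12.7]
brass [ 19 194 210] [521.1 106.7  10.5]
pur [145 144 133] [344.1 147.   12.2]
base [ 18 132 212] [ 475.4 -140.6    9.8]
table [ 16  41 155] [424.6 -16.5   3.6]
fenceR [14 44 98] [ 547.6 -289.9   -0.9]
fenceF [ 14  41 213] [ 641.2 -185.    31. ]
sil [576.5 270.2] [ 69.7 110.7] 82.24 [[252. 189.]]
brass [520.3 111.8] [113.1  66. ] 10.48 [[300. 208.]]
pur [346.9 152.8] [ 64.4 117.3] 32.54 [[284. 263.]]
big [ 303.5 -172.7] [150.5  87.3] 52.92 [[391. 281.]]
cop(h) [ 546.9 -177.2] [113.7  68. ] 11.58 [[392. 203.]]
cop(col) [ 545.7 -177.3] [110.2  65.2] 13.4 [[392. 203.]]
fence L box (200x170) [ 555.4 -194. ] [192.8 165.7] 3.82 [[398. 199.]]
jig [ 566.  -200.2] [231.5 200.8] 3.15 [[399. 198.]]
```

View pics/crop.png

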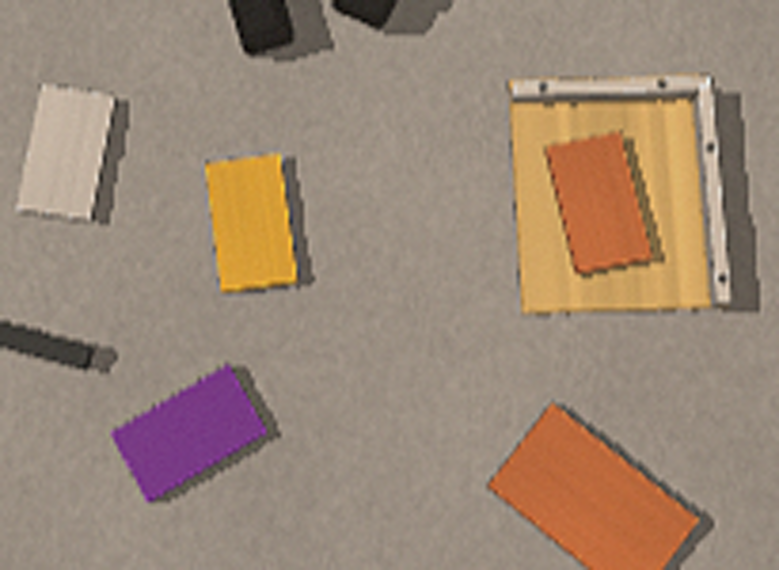

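The crop confirms the silver plate at far left (crop (65,152)). The smaller copper plate is in the jig, and the large copper, brass and purple plates are decoys. Next I'll move above the jig for a wrist view, with tool y along jig x.

Request:
{"api": "step_arm", "payload": {
  "deltas": [
    [[0.458, -0.329, -0.06], [0, 0, -1.3], 0.088],
    [[0.458, -0.329, -0.06], [0, 0, -1.3], 0.088],
    [[0.458, -0.329, -0.06], [0, 0, -1.3], 0.088],
    [[0.458, -0.329, -0.06], [0, 0, -1.3], 0.088],
    [[0.458, -0.329, -0.06], [0, 0, -1.3], 0.088],
    [[0.458, -0.329, -0.06], [0, 0, -1.3], 0.088],
    [[0.458, -0.329, -0.06], [0, 0, -1.3], 0.088],
    [[0.458, -0.329, -0.06], [0, 0, -1.3], 0.088],
    [[0.458, -0.329, -0.06], [0, 0, -1.3], 0.088],
    [[0.458, -0.329, -0.06], [0, 0, -1.3], 0.088]
  ]
}}

```text
clock: 1.4
ee_pos: [547.1, -176.2, 321.0]
tcp_rot: [[-0.063, 0.998, 0.001], [0.998, 0.063, 0.001], [0.001, 0.001, -1.0]]
wrist_force: [-0.3, -0.3, -0.6]
grip_width: 87.8
grip_force: 0.0
```

Request:
{"api": "step_arm", "payload": {
  "deltas": [
    [[0, 0, 0], [0, 0, 0], 0.088],
    [[0, 0, 0], [0, 0, 0], 0.088],
    [[0, 0, 0], [0, 0, 0], 0.088]
  ]
}}

```text
clock: 1.78
ee_pos: [544.3, -180.9, 320.5]
tcp_rot: [[-0.056, 0.998, -0.001], [0.998, 0.056, -0.0], [-0.0, -0.001, -1.0]]
wrist_force: [0.3, 0.2, -0.3]
grip_width: 88.2
grip_force: 0.0
```

```bash
python3 - <<'E'
from h import *
s=manip.get_state(); c=grab("wrist"); cv2.imwrite("pics/w1.png",c["color"]); np.savez("w1.npz",**c)
print(s["clock"],s["ee_pos"],s["tcp_rot"],s["q"],s["wrist_force"]); print(np.round(c["tool_from_camera"],3), c["fx"],c["cx"],c["cy"],c["wfc"][:3,3])
E
```

```text
1.775 [ 544.31878238 -180.93282211  320.46844837] [[-5.57048763e-02  9.98447117e-01 -5.67011519e-04]
 [ 9.98447277e-01  5.57048440e-02 -7.26382808e-05]
 [-4.09401938e-05 -5.70177414e-04 -9.99999837e-01]] [-3.64186048e-01  4.08529880e-02  1.74940473e+00 -2.76437508e-04
  1.35183889e+00 -4.19859649e-01] [ 0.26419939  0.21765231 -0.30076122]
[[ 1.00000e-03  9.65000e-01  2.61000e-01  6.79320e+01]
 [ 1.00000e+00 -1.00000e-03 -1.00000e-03 -8.65000e-01]
 [-1.00000e-03  2.61000e-01 -9.65000e-01 -1.23324e+02]
 [ 0.00000e+00  0.00000e+00  0.00000e+00  1.00000e+00]] 333.1793716985631 321.3028084616406 198.18029981784838 [ 539.74127619 -113.14556448  443.78984945]
```

View pics/w1.png

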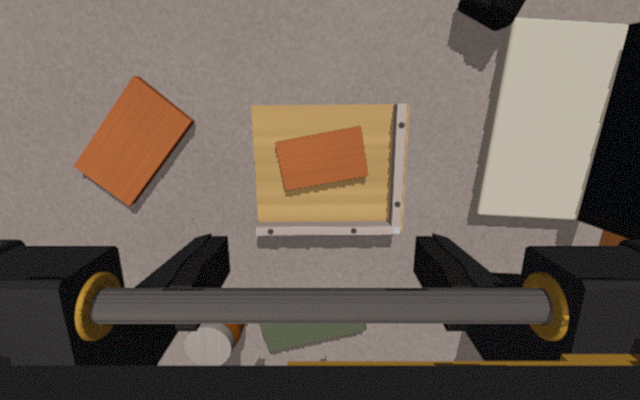

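The wrist view shows the jig at (330,170), the copper plate at (322,158), the right fence along v≈230 and the far fence along u≈400. Next I'll fit the fence lines.

```bash
python3 - <<'E'
from h import *
c=dict(np.load("w1.npz")); im=c["color"]; hsv=cv2.cvtColor(im,cv2.COLOR_BGR2HSV); P=cloud(c)
for v in range(214,240,1): print(v,im[v,320],hsv[v,320],P[v,320].round(0))
for u in range(382,414,2): print(u,im[150,u],P[150,u].round(0))
m=cv2.inRange(hsv,(0,150,60),(11,255,255)); m[:,:255]=0;m[:,390:]=0;m[205:]=0
k=max(cv2.findContours(m,cv2.RETR_EXTERNAL,cv2.CHAIN_APPROX_NONE)[0],key=cv2.contourArea)
print(cv2.minAreaRect(onplane(c,k[:,0],20)[:,:2].astype(np.float32)))
E
```

```text
214 [102 155 189] [ 18 117 189] [ 546. -254.    6.]
215 [ 99 153 186] [ 19 119 186] [ 546. -255.    8.]
216 [ 98 151 184] [ 18 119 184] [ 546. -257.    7.]
217 [102 153 186] [ 18 115 186] [ 546. -258.    8.]
218 [ 95 146 180] [ 18 120 180] [ 546. -259.    7.]
219 [ 94 146 180] [ 18 122 180] [ 546. -261.    7.]
220 [ 87 139 173] [ 18 127 173] [ 546. -262.    8.]
221 [105 136 163] [ 16  91 163] [ 547. -264.    7.]
222 [121 129 144] [ 10  41 144] [ 547. -264.   11.]
223 [120 127 138] [ 12  33 138] [ 547. -264.   16.]
224 [122 129 141] [ 11  34 141] [ 547. -264.   19.]
225 [119 127 139] [ 12  37 139] [ 547. -264.   23.]
226 [137 143 155] [ 10  30 155] [ 547. -264.   27.]
227 [157 166 176] [ 14  28 176] [ 547. -264.   30.]
228 [158 167 181] [ 12  32 181] [ 547. -266.   30.]
229 [153 163 177] [ 13  35 177] [ 547. -267.   30.]
230 [157 168 181] [ 14  34 181] [ 547. -268.   30.]
231 [153 162 178] [ 11  36 178] [ 547. -270.   29.]
232 [151 162 175] [ 14  35 175] [ 547. -272.   29.]
233 [149 159 174] [ 12  37 174] [ 547. -273.   30.]
234 [129 137 153] [ 10  40 153] [ 547. -275.   29.]
235 [ 84
[... 231 characters left out ...]
 [100 150 181] [ 622. -161.    8.]
384 [ 97 146 179] [ 624. -161.    8.]
386 [ 99 150 182] [ 627. -161.    8.]
388 [ 93 147 179] [ 630. -161.    7.]
390 [ 62 103 133] [ 632. -161.    7.]
392 [66 75 89] [ 634. -160.   11.]
394 [78 85 96] [ 634. -159.   24.]
396 [157 166 179] [ 635. -158.   30.]
398 [156 165 179] [ 638. -158.   28.]
400 [155 164 179] [ 640. -158.   28.]
402 [156 164 177] [ 642. -158.   30.]
404 [142 157 176] [ 645. -157.   31.]
406 [ 98 141 172] [ 653. -160.    8.]
408 [127 133 144] [ 657. -160.    1.]
410 [125 131 144] [ 660. -160.    0.]
412 [125 132 143] [ 664. -160.   -2.]
((543.6470336914062, -175.56907653808594), (108.166748046875, 63.43537521362305), 13.489518165588379)
```

```bash
cat >> h.py <<'E'
def jig(c):
    "inner fence faces from the depth points between base and fence top"
    P=cloud(c).reshape(-1,3); P=P[(P[:,2]>11.5)&(P[:,2]<27.5)]
    R=P[(abs(P[:,0]-545)<70)&(abs(P[:,1]+264)<8)]; F=P[(abs(P[:,0]-635)<8)&(P[:,1]>-235)&(P[:,1]<-125)]
    r=np.polyfit(R[:,0],R[:,1],1); f=np.polyfit(F[:,1],F[:,0],1)
    return r,f,len(R),len(F)
E
python3 - <<'E'
from h import *
c=dict(np.load("w1.npz")); r,f,a,b=jig(c); print(r,f,a,b,np.arctan(r[0]),-np.arctan(f[0]))
y=(r[0]*f[1]+r[1])/(1-r[0]*f[0]); print("corner",f[0]*y+f[1],y)
t=grab("top"); r,f,a,b=jig(t); print("top",r,f,a,b)
# colour edge wood->fence at z=8 in the wrist view
hsv=cv2.cvtColor(c["color"],cv2.COLOR_BGR2HSV)[...,1].astype(int)
uv=[(u,next(v for v in range(212,235) if hsv[v,u]<75)-.5) for u in range(270,380,3)]
w=onplane(c,uv,8); print("colour R",np.polyfit(w[:,0],w[:,1],1))
uv=[(next(u for u in range(380,405) if hsv[v,u]<75)-.5,v) for v in range(115,212,3)]
w=onplane(c,uv,8); print("colour F",np.polyfit(w[:,1],w[:,0],1))
E
```

```text
[ 6.45938547e-02 -2.99274296e+02] [-6.59472378e-02  6.23470342e+02] 413 221 0.0645042425119963 0.06585188414303028
corner 640.4783545926061 -257.90333012255286Traceback (most recent call last):
  File "<stdin>", line 4, in <module>
  File "h.py", line 26, in jig
    r=np.polyfit(R[:,0],R[:,1],1); f=np.polyfit(F[:,1],F[:,0],1)
    raise TypeError("expected non-empty vector for x")
TypeError: expected non-empty vector for x
```

Request:
{"api": "step_arm", "payload": {
  "deltas": [
    [[0.067, -0.001, 0.0], [0, 0, -0.009], 0.06],
    [[0.067, -0.001, 0.06], [0, 0, -0.009], 0.06],
    [[0.067, -0.001, 0.12], [0, 0, -0.009], 0.06],
    [[0.067, -0.001, 0.18], [0, 0, -0.009], 0.06],
    [[0.067, -0.001, 0.24], [0, 0, -0.009], 0.06],
    [[0.067, -0.001, 0.265], [0, 0, -0.009], 0.06],
    [[0.067, -0.001, 0.265], [0, 0, -0.009], 0.06],
    [[0.067, -0.001, 0.265], [0, 0, -0.009], 0.06],
    [[0.067, -0.001, 0.265], [0, 0, -0.009], 0.06]
  ]
}}

```text
clock: 3.0
ee_pos: [542.1, -113.4, 57.9]
tcp_rot: [[-0.067, 0.998, 0.004], [0.998, 0.067, -0.001], [-0.001, 0.004, -1.0]]
wrist_force: [0.2, 1.4, 0.6]
grip_width: 59.6
grip_force: 0.0
```

```bash
cat >> h.py <<'E'
C=np.array([640.5,-257.9]); A=0.065; RJ=np.array([[np.cos(A),-np.sin(A)],[np.sin(A),np.cos(A)]])
def st():
    s=manip.get_state(); R=np.array(s["tcp_rot"])
    print("t %.2f jig xy %s z %.1f yaw_rel_jig %.4f tilt %s F %s w %.1f gf %.1f"%(s["clock"],np.round(RJ.T@(np.array(s["ee_pos"])[:2]-C),1),s["ee_pos"][2],np.arctan2(R[1,1],R[0,1])-A,np.round(R[:2,2],4),np.round(s["wrist_force"],1),s["grip_width"],s["grip_force"]))
E
python3 -c "from h import *; st()"
```

```text
t 3.00 jig xy [-88.8 150.6] z 57.9 yaw_rel_jig 0.0017 tilt [ 0.004 -0.001] F [0.2 1.4 0.6] w 59.6 gf 0.0
```

Request:
{"api": "step_arm", "payload": {
  "deltas": [
    [[0, -0.002, 0.015], [0, 0, 0], 0.06],
    [[0, -0.002, 0.025], [0, 0, 0], 0.06],
    [[0, -0.002, 0.025], [0, 0, 0], 0.06],
    [[0, -0.002, 0.025], [0, 0, 0], 0.06]
  ]
}}

```text
clock: 3.5
ee_pos: [538.2, -112.9, 30.4]
tcp_rot: [[-0.067, 0.998, -0.0], [0.998, 0.067, 0.0], [0.0, -0.0, -1.0]]
wrist_force: [-1.2, -0.3, 1.6]
grip_width: 60.2
grip_force: 1.2
```

Request:
{"api": "step_arm", "payload": {
  "deltas": [
    [[-0.006, 0, 0], [0, 0, 0], 0.06],
    [[-0.012, 0, 0], [0, 0, 0], 0.06],
    [[-0.018, 0, 0], [0, 0, 0], 0.06],
    [[-0.024, 0, 0], [0, 0, 0], 0.06],
    [[-0.03, 0, 0], [0, 0, 0], 0.06],
    [[-0.036, 0, 0], [0, 0, 0], 0.06],
    [[-0.042, 0, 0], [0, 0, 0], 0.06],
    [[-0.048, 0, 0], [0, 0, 0], 0.06],
    [[-0.054, 0, 0], [0, 0, 0], 0.06],
    [[-0.06, 0, 0], [0, 0, 0], 0.06]
  ]
}}

```text
clock: 4.75
ee_pos: [542.1, -173.1, 30.5]
tcp_rot: [[-0.067, 0.998, -0.001], [0.998, 0.067, 0.0], [0.0, -0.001, -1.0]]
wrist_force: [-0.2, 1.5, -1.7]
grip_width: 60.0
grip_force: 1.2
```

```bash
python3 -c "from h import *; st()"
```

```text
t 4.75 jig xy [-92.7  91. ] z 30.5 yaw_rel_jig 0.0020 tilt [-0.0005  0.0001] F [-0.2  1.5 -1.7] w 60.0 gf 1.2
```

Request:
{"api": "step_arm", "payload": {
  "deltas": [
    [[-0.005, 0, -0.001], [0, 0, -0.0], 0.06],
    [[-0.01, 0, -0.0015], [0, 0, -0.0], 0.06],
    [[-0.013, 0, -0.0015], [0, 0, -0.0], 0.06],
    [[-0.015, 0, -0.0015], [0, 0, 0], 0.06],
    [[-0.017, 0, -0.0015], [0, 0, 0], 0.06],
    [[-0.018, 0, -0.0015], [0, 0, 0], 0.06]
  ]
}}

```text
clock: 5.5
ee_pos: [543.6, -190.0, 32.3]
tcp_rot: [[-0.066, 0.998, -0.0], [0.998, 0.066, 0.001], [0.001, 0.0, -1.0]]
wrist_force: [0.4, 7.5, 1.3]
grip_width: 60.1
grip_force: 3.7
```

```bash
python3 - <<'E'
from h import *
st(); t=grab("top"); cv2.imwrite("pics/t2.png",cv2.resize(t["color"][150:250,350:450],None,fx=5,fy=5))
E
```

```text
t 5.50 jig xy [-92.3  74. ] z 32.3 yaw_rel_jig 0.0013 tilt [-0.0001  0.0014] F [0.4 7.5 1.3] w 60.1 gf 3.7
```

Request:
{"api": "step_arm", "payload": {
  "deltas": [
    [[-0.001, 0, 0], [0, 0, 0], 0.06],
    [[-0.002, 0, 0], [0, 0, 0], 0.06],
    [[-0.002, 0, 0], [0, 0, 0], 0.06]
  ]
}}

```text
clock: 5.92
ee_pos: [543.6, -190.2, 32.2]
tcp_rot: [[-0.066, 0.998, -0.001], [0.998, 0.066, 0.004], [0.004, -0.0, -1.0]]
wrist_force: [0.6, 11.9, 2.2]
grip_width: 60.2
grip_force: 5.9
```

```bash
python3 -c "from h import *; st()"
```

```text
t 5.92 jig xy [-92.3  73.9] z 32.2 yaw_rel_jig 0.0009 tilt [-0.0007  0.004 ] F [ 0.6 11.9  2.2] w 60.2 gf 5.9
```

Request:
{"api": "step_arm", "payload": {
  "deltas": [
    [[0.015, 0, 0], [0, 0, 0], 0.06],
    [[0.015, 0, -0.03], [0, 0, 0], 0.0],
    [[0, -0.04, -0.05], [0, 0, 0], 0.0],
    [[-0.038, -0.086, -0.05], [0, 0, 0], 0.0],
    [[-0.038, -0.086, -0.05], [0, 0, 0], 0.0],
    [[-0.038, -0.086, -0.05], [0, 0, 0], 0.0],
    [[-0.038, -0.086, -0.05], [0, 0, 0], 0.0],
    [[-0.038, -0.086, -0.05], [0, 0, 0], 0.0]
  ]
}}

```text
clock: 6.92
ee_pos: [461.2, -235.7, 82.1]
tcp_rot: [[-0.069, 0.998, 0.0], [0.998, 0.069, -0.0], [-0.0, 0.0, -1.0]]
wrist_force: [0.1, -0.1, -0.3]
grip_width: 0.4
grip_force: 0.0
```

```bash
python3 - <<'E'
from h import *
st(); c=grab("wrist"); cv2.imwrite("pics/w2.png",c["color"]); np.savez("w2.npz",**c)
hsv=cv2.cvtColor(c["color"],cv2.COLOR_BGR2HSV); P=cloud(c)
m=cv2.inRange(hsv,(0,150,60),(11,255,255))&((abs(P[...,2]-20)<8).astype(np.uint8)*255)
for k in cv2.findContours(m,cv2.RETR_EXTERNAL,cv2.CHAIN_APPROX_NONE)[0]:
    if cv2.contourArea(k)>1500:
        r=cv2.minAreaRect(((onplane(c,k[:,0],20)[:,:2]-C)@RJ).astype(np.float32)); print(r)
E
```

```text
t 6.92 jig xy [-177.5   33.8] z 82.1 yaw_rel_jig 0.0036 tilt [ 0. -0.] F [ 0.1 -0.1 -0.3] w 0.4 gf 0.0
((-98.06373596191406, 34.188716888427734), (109.50457000732422, 63.79581069946289), 0.24304619431495667)
((-327.0156555175781, 106.35530090332031), (141.86231994628906, 76.21538543701172), 49.231876373291016)
```

View pics/w2.png

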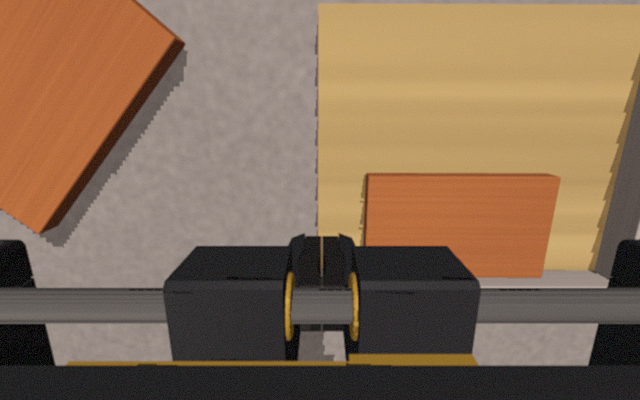

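The plate is square against the right fence, at (460,225) in the picture, and the fingers are just behind its end. I'll lower and push in +x.

Request:
{"api": "step_arm", "payload": {
  "deltas": [
    [[-0.001, -0.003, 0.03], [0, 0, 0.003], 0.0],
    [[-0.001, -0.003, 0.05], [0, 0, 0.003], 0.0],
    [[-0.001, -0.003, 0.05], [0, 0, 0.003], 0.0],
    [[-0.001, -0.003, 0.05], [0, 0, 0.003], 0.0]
  ]
}}

```text
clock: 7.48
ee_pos: [457.7, -237.2, 32.0]
tcp_rot: [[-0.065, 0.998, -0.0], [0.998, 0.065, 0.0], [0.0, -0.0, -1.0]]
wrist_force: [-0.8, -0.1, -0.6]
grip_width: 0.2
grip_force: 0.0
```

Request:
{"api": "step_arm", "payload": {
  "deltas": [
    [[0, 0.006, 0], [0, 0, 0], 0.0],
    [[0, 0.012, 0], [0, 0, 0], 0.0],
    [[0, 0.018, 0], [0, 0, 0], 0.0],
    [[0, 0.024, 0], [0, 0, 0], 0.0],
    [[0, 0.03, 0], [0, 0, 0], 0.0],
    [[0, 0.036, 0], [0, 0, 0], 0.0],
    [[0, 0.041, 0], [0, 0, 0], 0.0],
    [[0, 0.044, 0], [0, 0, 0], 0.0],
    [[0, 0.046, 0], [0, 0, 0], 0.0]
  ]
}}

```text
clock: 8.6
ee_pos: [502.7, -234.5, 32.2]
tcp_rot: [[-0.064, 0.998, -0.002], [0.998, 0.064, 0.0], [0.001, -0.002, -1.0]]
wrist_force: [-6.1, 0.4, 5.5]
grip_width: 0.2
grip_force: 3.1
```

```bash
python3 -c "from h import *; st()"
```

```text
t 8.60 jig xy [-136.    32.3] z 32.2 yaw_rel_jig -0.0007 tilt [-0.0022  0.0005] F [-6.1  0.4  5.5] w 0.2 gf 3.1
```

Request:
{"api": "step_arm", "payload": {
  "deltas": [
    [[0, 0.003, 0], [0, 0, 0], 0.0],
    [[0, 0.006, 0], [0, 0, 0], 0.0],
    [[0, 0.008, 0], [0, 0, 0], 0.0],
    [[0, 0.009, 0], [0, 0, 0], 0.0],
    [[0, 0.01, 0], [0, 0, 0], 0.0],
    [[0, 0.01, 0], [0, 0, 0], 0.0]
  ]
}}

```text
clock: 9.35
ee_pos: [512.9, -233.9, 32.1]
tcp_rot: [[-0.064, 0.998, -0.001], [0.998, 0.064, 0.0], [0.0, -0.001, -1.0]]
wrist_force: [-5.2, 0.6, 4.3]
grip_width: 0.7
grip_force: 2.8
```

```bash
python3 -c "from h import *; st()"
```

```text
t 9.35 jig xy [-125.7   32.3] z 32.1 yaw_rel_jig -0.0008 tilt [-0.0012  0.0003] F [-5.2  0.6  4.3] w 0.7 gf 2.8
```

Request:
{"api": "step_arm", "payload": {
  "deltas": [
    [[0, 0.002, 0], [0, 0, 0], 0.0],
    [[0, 0.004, 0], [0, 0, 0], 0.0],
    [[0, 0.005, 0], [0, 0, 0], 0.0],
    [[0, 0.005, 0], [0, 0, 0], 0.0]
  ]
}}

```text
clock: 9.85
ee_pos: [515.0, -233.7, 32.1]
tcp_rot: [[-0.065, 0.998, -0.007], [0.998, 0.065, 0.001], [0.001, -0.007, -1.0]]
wrist_force: [-14.7, -1.7, 12.9]
grip_width: 0.1
grip_force: 8.0
```

```bash
python3 -c "from h import *; st()"
```

```text
t 9.85 jig xy [-123.7   32.3] z 32.1 yaw_rel_jig -0.0001 tilt [-0.0073  0.0009] F [-14.7  -1.7  12.9] w 0.1 gf 8.0
```

Request:
{"api": "step_arm", "payload": {
  "deltas": [
    [[0, -0.015, 0], [0, 0, 0], 0.0],
    [[0, -0.015, -0.04], [0, 0, 0], 0.0],
    [[0.04, 0.06, -0.1], [0, 0, 0], 0.06],
    [[0.06, 0.06, -0.15], [0, 0, 0], 0.088],
    [[0.06, 0.06, -0.18], [0, 0, 0], 0.088],
    [[0.06, 0.06, -0.18], [0, 0, 0], 0.088],
    [[0.06, 0.06, -0.18], [0, 0, 0], 0.088],
    [[0.06, 0.06, -0.18], [0, 0, 0], 0.088]
  ]
}}

```text
clock: 10.85
ee_pos: [572.9, -169.8, 209.8]
tcp_rot: [[-0.063, 0.998, -0.003], [0.998, 0.063, 0.001], [0.002, -0.003, -1.0]]
wrist_force: [0.0, 0.6, -0.5]
grip_width: 58.2
grip_force: 0.0
```

```bash
python3 - <<'E'
from h import *
st(); c=grab("wrist"); cv2.imwrite("pics/w3.png",cv2.resize(c["color"][60:290,230:490],None,fx=2.6,fy=2.6)); np.savez("w3.npz",**c)
r,f,a,b=jig(c); print(r,f,a,b)
hsv=cv2.cvtColor(c["color"],cv2.COLOR_BGR2HSV); P=cloud(c)
m=cv2.inRange(hsv,(0,150,60),(11,255,255))&((abs(P[...,2]-20)<6).astype(np.uint8)*255)
k=max(cv2.findContours(m,cv2.RETR_EXTERNAL,cv2.CHAIN_APPROX_NONE)[0],key=cv2.contourArea)
print(cv2.minAreaRect(((onplane(c,k[:,0],20)[:,:2]-C)@RJ).astype(np.float32)))
E
```

```text
t 10.85 jig xy [-61.7  92.3] z 209.8 yaw_rel_jig -0.0016 tilt [-0.0034  0.0013] F [ 0.   0.6 -0.5] w 58.2 gf 0.0
[ 5.92819218e-02 -2.94388469e+02] [4.16278974e-03 6.33856798e+02] 855 705
((-329.29425048828125, 109.9375228881836), (143.66415405273438, 83.44178009033203), 49.2440185546875)
```

View pics/w3.png

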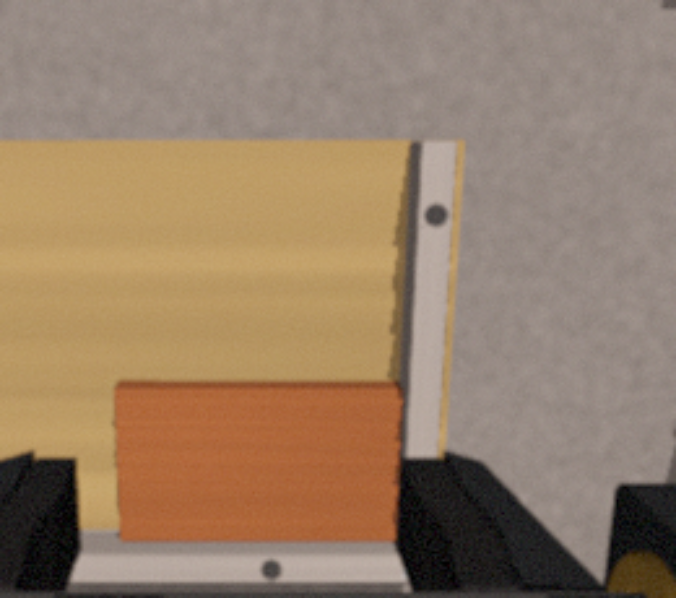

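The copper plate lies square in the corner, tight against both fences as far as this picture shows. I'll check its pose numerically and measure the silver plate again.

```bash
python3 - <<'E'
from h import *
c=dict(np.load("w3.npz")); hsv=cv2.cvtColor(c["color"],cv2.COLOR_BGR2HSV); P=cloud(c)
m=cv2.inRange(hsv,(0,150,60),(11,255,255)); m[:,:250]=0
k=max(cv2.findContours(m,cv2.RETR_EXTERNAL,cv2.CHAIN_APPROX_NONE)[0],key=cv2.contourArea)
J=(P[...,:2]-C)@RJ; q=m>0; q&=abs(P[...,2]-20)<3
print(cv2.minAreaRect(((onplane(c,k[:,0],20)[:,:2]-C)@RJ).astype(np.float32)), [np.percentile(J[q][:,i],[.5,99.5]) for i in (0,1)])
z=P[...,2]; w=(z>11.5)&(z<27.5)
for n,s in (("R",w&(abs(J[...,1])<8)&(J[...,0]>-165)&(J[...,0]<-20)),("F",w&(abs(J[...,0])<8)&(J[...,1]>70)&(J[...,1]<150))):
    a=J[s]; i=0 if n=="R" else 1; pf=np.polyfit(a[:,i],a[:,1-i],1); print(n,pf,len(a), np.median(a[:,1-i]))
for u0 in (280,320,360): 
    col=J[:,u0]; v=np.where(q[:,u0])[0]; print(u0,v.min(),v.max(),[(int(x),col[x].round(1).tolist(),round(float(z[x,u0]),1)) for x in range(v.max()-1,v.max()+8)])
t=grab("top"); P=cloud(t); h=P[...,2]; m=(h>6.5)&(h<18); m[:165]=0;m[215:]=0;m[:,:235]=0;m[:,275:]=0
hs=cv2.cvtColor(t["color"],cv2.COLOR_BGR2HSV); bm=np.zeros_like(m); bm[165:215,235:275]=hs[165:215,235:275,2]>178
for mm in (bm,):
    k=max(cv2.findContours(mm.astype(np.uint8),0,1)[0],key=cv2.contourArea); print("sil",cv2.minAreaRect(onplane(t,k[:,0],12)[:,:2].astype(np.float32)))
E
```

```text
((-54.93445587158203, 34.580501556396484), (109.40217590332031, 64.5262451171875), 0.012183083221316338) [array([-108.72820557,   -0.86906694]), array([ 1.99957349, 64.47215285])]
R [0.01370304 3.45478416] 1031 1.2298389923727244
F [-0.00270835  0.09547556] 285 -0.23486355059786318
280 209 267 [(266, [-105.6, 3.2], 19.5), (267, [-105.5, 2.5], 20.4), (268, [-105.8, 0.6], 18.9), (269, [-105.7, -0.2], 19.5), (270, [-105.4, -0.2], 21.8), (271, [-105.2, -0.4], 23.6), (272, [-104.8, 0.2], 26.9), (273, [-104.5, 0.4], 29.4), (274, [-104.5, -0.6], 29.6)]
320 209 266 [(265, [-64.3, 4.2], 19.2), (266, [-64.3, 3.5], 20.0), (267, [-64.3, 2.1], 19.6), (268, [-64.3, 0.9], 19.5), (269, [-64.3, 0.0], 19.9), (270, [-64.3, 0.5], 23.0), (271, [-64.3, 0.2], 24.6), (272, [-64.3, 0.3], 26.9), (273, [-64.3, -0.0], 28.5)]
360 209 265 [(264, [-23.1, 5.2], 18.9), (265, [-23.0, 4.0], 18.8), (266, [-23.2, 3.6], 20.1), (267, [-23.0, 2.0], 19.3), (268, [-23.0, 1.0], 19.4), (269, [-23.1, 0.2], 20.2), (270, [-23.3, 0.2], 22.4), (271, [-23.5, 0.2], 24.5), (272, [-23.9, 0.4], 27.2)]
sil ((575.5859375, 270.35247802734375), (63.40205764770508, 112.19352722167969), 83.16700744628906)
```

Copper might have a gap of about 1 mm at the right fence. I'll give it one more short two-finger push in -y.

Request:
{"api": "step_arm", "payload": {
  "deltas": [
    [[0, 0.006, 0.06], [0, 0, 0], 0.05],
    [[0, 0.006, 0.12], [0, 0, 0], 0.05],
    [[0, 0.006, 0.16], [0, 0, 0], 0.05],
    [[0, 0.006, 0.175], [0, 0, 0], 0.05],
    [[0, 0.006, 0.175], [0, 0, 0], 0.05],
    [[0, 0.006, 0.175], [0, 0, 0], 0.05]
  ]
}}

```text
clock: 11.7
ee_pos: [582.0, -170.2, 39.2]
tcp_rot: [[-0.064, 0.998, 0.003], [0.998, 0.064, -0.001], [-0.001, 0.003, -1.0]]
wrist_force: [-0.5, 0.7, -0.0]
grip_width: 50.0
grip_force: 0.0
```

```bash
python3 -c "from h import *; st()"
```

```text
t 11.70 jig xy [-52.7  91.3] z 39.2 yaw_rel_jig -0.0012 tilt [ 0.0033 -0.0011] F [-0.5  0.7 -0. ] w 50.0 gf 0.0
```

Request:
{"api": "step_arm", "payload": {
  "deltas": [
    [[-0.004, -0.002, 0.004], [0, 0, -0.001], 0.05],
    [[-0.01, -0.002, 0.004], [0, 0, -0.001], 0.05],
    [[-0.014, -0.002, 0.004], [0, 0, -0.001], 0.05],
    [[-0.016, -0.002, 0.004], [0, 0, -0.001], 0.05],
    [[-0.018, -0.002, 0.004], [0, 0, -0.001], 0.05],
    [[-0.02, -0.002, 0.004], [0, 0, -0.001], 0.05],
    [[-0.021, -0.002, 0.004], [0, 0, -0.001], 0.05],
    [[-0.021, -0.002, 0.004], [0, 0, -0.001], 0.05]
  ]
}}

```text
clock: 12.7
ee_pos: [579.5, -187.8, 33.3]
tcp_rot: [[-0.064, 0.998, -0.001], [0.998, 0.064, 0.004], [0.004, -0.001, -1.0]]
wrist_force: [-0.5, 10.3, 3.6]
grip_width: 49.9
grip_force: 5.2
```

```bash
python3 -c "from h import *; st()"
```

```text
t 12.70 jig xy [-56.3  73.9] z 33.3 yaw_rel_jig -0.0007 tilt [-0.0012  0.0043] F [-0.5 10.3  3.6] w 49.9 gf 5.2
```

Contact is again at y = 73.9, so the copper is tight. Next is the silver plate: back off, lift and hover over it with tool y across its short side.

Request:
{"api": "step_arm", "payload": {
  "deltas": [
    [[0.012, 0, 0], [0, 0, 0], 0.05],
    [[0.02, 0, -0.06], [0, 0, 0], 0.088],
    [[0.07, 0.005, -0.12], [0, 0, -0.18], 0.088],
    [[0.125, 0.01, -0.16], [0, 0, -0.36], 0.088],
    [[0.18, 0.013, -0.2], [0, 0, -0.54], 0.088],
    [[0.235, 0.016, -0.23], [0, 0, -0.72], 0.088],
    [[0.29, 0.018, -0.25], [0, 0, -0.9], 0.088],
    [[0.345, 0.021, -0.267], [0, 0, -1.08], 0.088],
    [[0.4, 0.024, -0.267], [0, 0, -1.26], 0.088],
    [[0.457, 0.026, -0.267], [0, 0, -1.388], 0.088]
  ]
}}

```text
clock: 13.95
ee_pos: [576.1, 265.3, 301.2]
tcp_rot: [[-0.994, 0.113, 0.002], [0.113, 0.994, 0.0], [-0.002, 0.0, -1.0]]
wrist_force: [0.3, -1.1, 0.7]
grip_width: 88.1
grip_force: 0.0
```

Request:
{"api": "step_arm", "payload": {
  "deltas": [
    [[0, 0, 0], [0, 0, 0], 0.088],
    [[0, 0, 0], [0, 0, 0], 0.088],
    [[0, 0, 0], [0, 0, 0], 0.088]
  ]
}}

```text
clock: 14.32
ee_pos: [576.2, 261.8, 299.9]
tcp_rot: [[-0.993, 0.12, -0.0], [0.12, 0.993, -0.001], [0.0, -0.001, -1.0]]
wrist_force: [0.6, -0.4, 0.3]
grip_width: 87.7
grip_force: 0.0
```

```bash
python3 - <<'E'
from h import *
s=manip.get_state(); st(); print(s["ee_pos"],np.round(s["tcp_rot"],4))
c=grab("wrist"); np.savez("w4.npz",**c); cv2.imwrite("pics/w4.png",c["color"]); P=cloud(c)
m=((P[...,2]>7)&(P[...,2]<18)).astype(np.uint8)*255; m[250:]=0
for k in cv2.findContours(m,0,1)[0]:
    if cv2.contourArea(k)>1000:
        r=cv2.minAreaRect(onplane(c,k[:,0],12)[:,:2].astype(np.float32)); print(r, cv2.boundingRect(k))
E
```

```text
t 14.32 jig xy [-30.4 522.8] z 299.9 yaw_rel_jig 1.3860 tilt [-0.0002 -0.0007] F [ 0.6 -0.4  0.3] w 87.7 gf 0.0
[576.20217837 261.79702341 299.94443868] [[-9.928e-01  1.195e-01 -2.000e-04]
 [ 1.195e-01  9.928e-01 -7.000e-04]
 [ 1.000e-04 -7.000e-04 -1.000e+00]]
((572.8963623046875, 271.225341796875), (63.72822570800781, 108.4717025756836), 83.2198486328125) (302, 116, 53, 88)
((556.3699340820312, -105.67730712890625), (74.96253967285156, 175.10052490234375), 69.05016326904297) (0, 106, 59, 140)
((518.4719848632812, 114.08585357666016), (109.5543441772461, 65.18653106689453), 10.266230583190918) (152, 79, 84, 103)
((411.77813720703125, 287.005859375), (100.74361419677734, 22.244760513305664), 76.78097534179688) (281, 1, 91, 32)
((505.98516845703125, 480.58782958984375), (190.14010620117188, 44.191123962402344), 12.890348434448242) (475, 0, 57, 164)
```

View pics/w4.png

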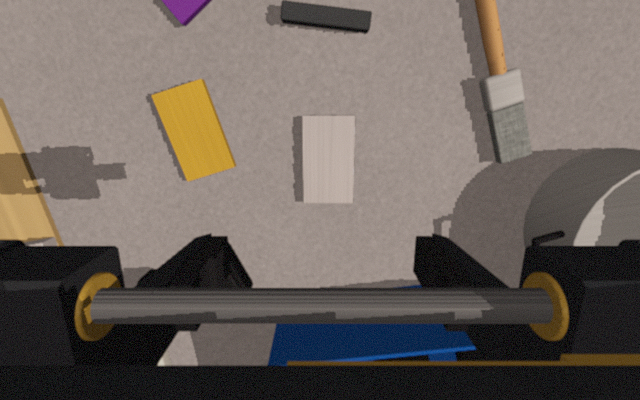

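The silver plate is at (328,160) between the fingers' line, measured at (573,271) with a size of 64x108, which fits. Descending.

Request:
{"api": "step_arm", "payload": {
  "deltas": [
    [[0.0045, 0.009, 0.06], [0, 0, 0], 0.088],
    [[0.0045, 0.009, 0.12], [0, 0, 0], 0.088],
    [[0.0045, 0.009, 0.18], [0, 0, 0], 0.088],
    [[0.0045, 0.009, 0.23], [0, 0, 0], 0.088],
    [[0.0045, 0.009, 0.24], [0, 0, 0], 0.088],
    [[0.0045, 0.009, 0.24], [0, 0, 0], 0.088],
    [[0.0045, 0.009, 0.24], [0, 0, 0], 0.088]
  ]
}}

```text
clock: 15.25
ee_pos: [575.0, 273.3, 63.3]
tcp_rot: [[-0.993, 0.118, 0.005], [0.118, 0.993, 0.002], [-0.004, 0.003, -1.0]]
wrist_force: [0.8, 0.4, 0.3]
grip_width: 87.7
grip_force: 0.0
```

Request:
{"api": "step_arm", "payload": {
  "deltas": [
    [[0.001, -0.001, 0.02], [0, 0, 0], 0.088],
    [[0.001, -0.001, 0.034], [0, 0, 0], 0.088],
    [[0.001, -0.001, 0.034], [0, 0, 0], 0.088],
    [[0.001, -0.001, 0.034], [0, 0, 0], 0.088]
  ]
}}

```text
clock: 15.75
ee_pos: [571.4, 271.9, 25.8]
tcp_rot: [[-0.993, 0.117, -0.001], [0.117, 0.993, -0.0], [0.001, -0.0, -1.0]]
wrist_force: [-0.7, -0.7, 1.0]
grip_width: 87.8
grip_force: 0.0
```

```bash
python3 -c "from h import *; st(); print(manip.get_state()['ee_pos'])"
```

```text
t 15.75 jig xy [-34.6 533.1] z 25.8 yaw_rel_jig 1.3881 tilt [-0.0006 -0.0003] F [-0.7 -0.7  1. ] w 87.8 gf 0.0
[571.36568632 271.86972161  25.80436518]
```

Close, then lift slightly to check the grasp.

Request:
{"api": "step_arm", "payload": {
  "deltas": [
    [[0, 0, 0], [0, 0, 0], 0.055],
    [[0, 0, 0], [0, 0, 0], 0.055],
    [[0, 0, 0], [0, 0, 0], 0.055],
    [[0, 0, 0], [0, 0, 0], 0.055],
    [[0, 0, -0.03], [0, 0, 0], 0.055],
    [[0, 0, -0.06], [0, 0, 0], 0.055],
    [[0, 0, -0.06], [0, 0, 0], 0.055]
  ]
}}

```text
clock: 16.62
ee_pos: [573.4, 272.7, 88.5]
tcp_rot: [[-0.993, 0.118, 0.005], [0.118, 0.993, 0.002], [-0.005, 0.003, -1.0]]
wrist_force: [0.1, 0.3, -3.0]
grip_width: 63.2
grip_force: 30.0
```

```bash
python3 -c "from h import *; st(); print(manip.get_state()['ee_pos'],manip.get_state()['q'])"
```

```text
t 16.62 jig xy [-32.5 533.9] z 88.5 yaw_rel_jig 1.3879 tilt [0.0048 0.0022] F [ 0.1  0.3 -3. ] w 63.2 gf 30.0
[573.43571821 272.74520466  88.52672892] [ 4.04668912e-01  3.40536078e-01  1.84479503e+00  1.79182003e-04
  9.50924371e-01 -1.04837639e+00]
```

Plate held (63 mm opening, 3 N weight). Carrying it above the jig.

Request:
{"api": "step_arm", "payload": {
  "deltas": [
    [[-0.004, -0.03, -0.03], [0, 0, -0.02], 0.055],
    [[-0.01, -0.08, -0.06], [0, 0, -0.05], 0.055],
    [[-0.017, -0.135, -0.07], [0, 0, -0.08], 0.055],
    [[-0.024, -0.19, -0.07], [0, 0, -0.11], 0.055],
    [[-0.031, -0.245, -0.07], [0, 0, -0.14], 0.055],
    [[-0.038, -0.3, -0.07], [0, 0, -0.165], 0.055],
    [[-0.045, -0.355, -0.07], [0, 0, -0.183], 0.055],
    [[-0.051, -0.41, -0.07], [0, 0, -0.183], 0.055],
    [[-0.056, -0.45, -0.07], [0, 0, -0.183], 0.055],
    [[-0.059, -0.473, -0.07], [0, 0, -0.183], 0.055]
  ]
}}

```text
clock: 17.88
ee_pos: [573.4, -206.3, 154.1]
tcp_rot: [[-0.998, -0.063, -0.003], [-0.063, 0.998, 0.001], [0.003, 0.001, -1.0]]
wrist_force: [0.1, 0.7, -2.9]
grip_width: 63.4
grip_force: 30.0
```

Request:
{"api": "step_arm", "payload": {
  "deltas": [
    [[0, 0, 0], [0, 0, 0], 0.055],
    [[0, 0, 0], [0, 0, 0], 0.055],
    [[0, 0, 0], [0, 0, 0], 0.055]
  ]
}}

```text
clock: 18.25
ee_pos: [574.6, -203.3, 155.9]
tcp_rot: [[-0.998, -0.067, -0.0], [-0.067, 0.998, 0.001], [0.0, 0.001, -1.0]]
wrist_force: [-0.7, 0.2, -1.8]
grip_width: 63.3
grip_force: 30.0
```

```bash
python3 - <<'E'
from h import *
st(); c=grab("wrist"); P=cloud(c); np.savez("w5.npz",**c); hsv=cv2.cvtColor(c["color"],cv2.COLOR_BGR2HSV)
s=manip.get_state()["ee_pos"]; z=s[2]
print(P[200:300:10,320].round(1))
m=((abs(P[...,2]-(z-14))<14)&(np.hypot(P[...,0]-s[0],P[...,1]-s[1])<90)).astype(np.uint8)*255
J=(P[...,:2]-C)@RJ
q=(m>0)&(hsv[...,2]>110)
print(P[q][:,2].mean(), [np.percentile(J[q][:,i],[1,50,99]).round(1) for i in (0,1)])
E
```

```text
t 18.25 jig xy [-62.2  58.8] z 155.9 yaw_rel_jig 1.5726 tilt [-0.0004  0.0006] F [-0.7  0.2 -1.8] w 63.3 gf 30.0
[[ 545.2 -204.6  141.2]
 [ 549.9 -204.3  140.4]
 [ 554.8 -203.9  139.6]
 [ 559.3 -203.6  140.1]
 [ 563.7 -203.3  140.8]
 [ 568.8 -203.   140.1]
 [ 573.4 -202.7  140.9]
 [ 578.1 -202.4  141.4]
 [ 583.6 -202.   140.6]
 [ 547.1 -204.2  211.4]]
140.68318355529047 [array([-116.4,  -78.5,   -9.6]), array([29. , 60. , 91.2])]
```

Request:
{"api": "step_arm", "payload": {
  "deltas": [
    [[0, 0, 0.03], [0, 0, 0], 0.055],
    [[0, 0, 0.06], [0, 0, 0], 0.055],
    [[0, 0, 0.08], [0, 0, 0], 0.055],
    [[0, 0, 0.095], [0, 0, 0], 0.055],
    [[0, 0, 0.1], [0, 0, 0], 0.055],
    [[0, 0, 0.1], [0, 0, 0], 0.055],
    [[0, 0, 0.1], [0, 0, 0], 0.055]
  ]
}}

```text
clock: 19.18
ee_pos: [575.4, -205.2, 57.2]
tcp_rot: [[-0.998, -0.065, 0.002], [-0.065, 0.998, -0.001], [-0.002, -0.001, -1.0]]
wrist_force: [0.5, -0.2, -2.3]
grip_width: 63.4
grip_force: 30.0
```

Request:
{"api": "step_arm", "payload": {
  "deltas": [
    [[0, 0, 0.002], [0, 0, 0], 0.055],
    [[0, 0, 0.004], [0, 0, 0], 0.055],
    [[0, 0, 0.006], [0, 0, 0], 0.055],
    [[0, 0, 0.006], [0, 0, 0], 0.055]
  ]
}}

```text
clock: 19.68
ee_pos: [574.3, -204.7, 49.8]
tcp_rot: [[-0.998, -0.065, -0.001], [-0.065, 0.998, 0.0], [0.001, 0.0, -1.0]]
wrist_force: [0.5, 0.4, -2.0]
grip_width: 63.4
grip_force: 30.0
```

```bash
python3 -c "from h import *; st()"
```

```text
t 19.68 jig xy [-62.6  57.4] z 49.8 yaw_rel_jig 1.5710 tilt [-0.0006  0.0002] F [ 0.5  0.4 -2. ] w 63.4 gf 30.0
```

Request:
{"api": "step_arm", "payload": {
  "deltas": [
    [[0, 0, 0.001], [0, 0, 0], 0.055],
    [[0, 0, 0.002], [0, 0, 0], 0.055],
    [[0, 0, 0.003], [0, 0, 0], 0.055],
    [[0, 0, 0.003], [0, 0, 0], 0.055]
  ]
}}

```text
clock: 20.18
ee_pos: [574.5, -204.8, 47.1]
tcp_rot: [[-0.998, -0.065, -0.0], [-0.065, 0.998, 0.0], [0.0, 0.0, -1.0]]
wrist_force: [-0.6, 0.4, -2.5]
grip_width: 63.6
grip_force: 30.0
```

Request:
{"api": "step_arm", "payload": {
  "deltas": [
    [[0, 0, 0.0005], [0, 0, 0], 0.055],
    [[0, 0, 0.001], [0, 0, 0], 0.055],
    [[0, 0, 0.001], [0, 0, 0], 0.055]
  ]
}}

```text
clock: 20.55
ee_pos: [574.7, -204.8, 46.6]
tcp_rot: [[-0.998, -0.065, 0.0], [-0.065, 0.998, -0.0], [-0.0, -0.0, -1.0]]
wrist_force: [-0.8, 1.3, 1.3]
grip_width: 63.6
grip_force: 30.0
```

```bash
python3 -c "from h import *; st()"
```

```text
t 20.55 jig xy [-62.2  57.3] z 46.6 yaw_rel_jig 1.5710 tilt [ 0.0001 -0.0001] F [-0.8  1.3  1.3] w 63.6 gf 30.0
```

Contact is felt: the vertical force went from -2.5 to +1.3 N. I'll seat it another 0.5 mm, open slightly and lift away.

Request:
{"api": "step_arm", "payload": {
  "deltas": [
    [[0, 0, 0.0005], [0, 0, 0], 0.055],
    [[0, 0, 0.0005], [0, 0, 0], 0.055],
    [[0, 0, 0.0005], [0, 0, 0], 0.07],
    [[0, 0, 0.0005], [0, 0, 0], 0.07],
    [[0, 0, 0.0005], [0, 0, 0], 0.07],
    [[0, 0, -0.01], [0, 0, 0], 0.07],
    [[0, 0, -0.04], [0, 0, 0], 0.07],
    [[0, 0, -0.09], [0, 0, 0], 0.07],
    [[0, 0, -0.13], [0, 0, 0], 0.05],
    [[0, 0, -0.13], [0, 0, 0], 0.05]
  ]
}}

```text
clock: 21.8
ee_pos: [577.6, -206.0, 181.8]
tcp_rot: [[-0.998, -0.065, 0.009], [-0.065, 0.998, -0.004], [-0.009, -0.004, -1.0]]
wrist_force: [-0.3, -0.1, 0.1]
grip_width: 52.2
grip_force: 0.0
```

```bash
python3 - <<'E'
from h import *
st(); c=grab("wrist"); P=cloud(c); hsv=cv2.cvtColor(c["color"],cv2.COLOR_BGR2HSV)
J=(P[...,:2]-C)@RJ
q=(abs(P[...,2]-32)<5)&(J[...,0]<-1)&(J[...,0]>-150)&(J[...,1]>12)&(J[...,1]<130)
print(q.sum(),P[q][:,2].mean(),[np.percentile(J[q][:,i],[1,50,99]).round(1) for i in (0,1)])
A_=np.c_[J[q],np.ones(q.sum())]; print(np.linalg.lstsq(A_,P[q][:,2],rcond=None)[0])
print(cv2.minAreaRect(J[q].astype(np.float32)))
cv2.imwrite("pics/w6.png",c["color"])
E
```

```text
t 21.80 jig xy [-59.4  55.9] z 181.8 yaw_rel_jig 1.5710 tilt [ 0.009  -0.0036] F [-0.3 -0.1  0.1] w 52.2 gf 0.0
9591 31.454198001880343 [array([-115.7,  -65.9,   -8.1]), array([27.2, 58.6, 89.7])]
[ 1.40325309e-03 -1.30808951e-03  3.16212471e+01]
((-58.87129592895508, 58.46556854248047), (64.1976318359375, 114.97412109375), 89.94403839111328)
```

View pics/w6.png

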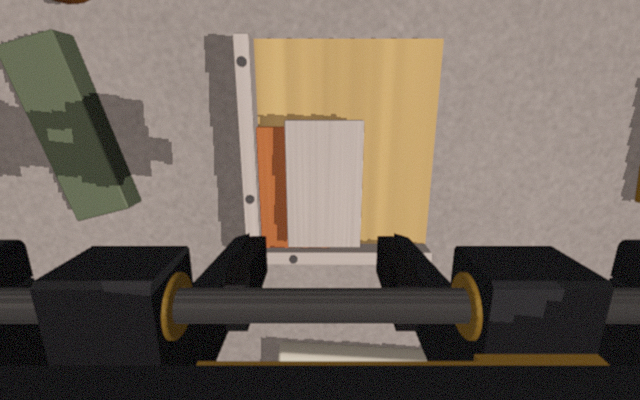

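The silver plate lies flat on the copper (top at z = 31.5), offset about 26 mm from the right fence. Turning the tool back so both fingers can push it in -y.

Request:
{"api": "step_arm", "payload": {
  "deltas": [
    [[-0.003, 0.02, 0], [0, 0, 0.18], 0.05],
    [[-0.003, 0.04, 0], [0, 0, 0.36], 0.05],
    [[-0.003, 0.056, 0.01], [0, 0, 0.54], 0.05],
    [[-0.003, 0.056, 0.02], [0, 0, 0.72], 0.05],
    [[-0.003, 0.056, 0.03], [0, 0, 0.9], 0.05],
    [[-0.003, 0.056, 0.04], [0, 0, 1.08], 0.05],
    [[-0.003, 0.056, 0.05], [0, 0, 1.26], 0.05],
    [[-0.003, 0.056, 0.06], [0, 0, 1.44], 0.05],
    [[-0.003, 0.056, 0.07], [0, 0, 1.571], 0.05],
    [[-0.003, 0.056, 0.07], [0, 0, 1.571], 0.05]
  ]
}}

```text
clock: 23.1
ee_pos: [571.7, -148.1, 103.3]
tcp_rot: [[-0.066, 0.998, -0.005], [0.998, 0.066, 0.002], [0.002, -0.005, -1.0]]
wrist_force: [0.1, 0.2, -0.1]
grip_width: 50.2
grip_force: 0.0
```

Request:
{"api": "step_arm", "payload": {
  "deltas": [
    [[0, 0, 0.03], [0, 0, 0], 0.05],
    [[0, 0, 0.04], [0, 0, 0], 0.05],
    [[0, 0, 0.04], [0, 0, 0], 0.05],
    [[0, 0, 0.04], [0, 0, 0], 0.05]
  ]
}}

```text
clock: 23.6
ee_pos: [574.5, -148.9, 66.9]
tcp_rot: [[-0.065, 0.998, 0.001], [0.998, 0.065, -0.0], [-0.0, 0.001, -1.0]]
wrist_force: [0.1, -0.7, 0.8]
grip_width: 50.2
grip_force: 0.0
```

```bash
python3 -c "from h import *; st()"
```

```text
t 23.60 jig xy [-58.8 113.1] z 66.9 yaw_rel_jig 0.0005 tilt [ 0.001  -0.0003] F [ 0.1 -0.7  0.8] w 50.2 gf 0.0
```

Request:
{"api": "step_arm", "payload": {
  "deltas": [
    [[0, 0, 0.02], [0, 0, 0], 0.05],
    [[0, 0, 0.03], [0, 0, 0], 0.05],
    [[0, 0, 0.03], [0, 0, 0], 0.05],
    [[0, 0, 0.03], [0, 0, 0], 0.05]
  ]
}}

```text
clock: 24.1
ee_pos: [573.9, -148.7, 36.0]
tcp_rot: [[-0.065, 0.998, -0.0], [0.998, 0.065, 0.0], [0.0, -0.0, -1.0]]
wrist_force: [-0.3, -0.3, -0.3]
grip_width: 50.3
grip_force: 0.0
```

Request:
{"api": "step_arm", "payload": {
  "deltas": [
    [[-0.005, 0, 0], [0, 0, 0], 0.05],
    [[-0.01, 0, 0], [0, 0, 0], 0.05],
    [[-0.014, 0, 0], [0, 0, 0], 0.05],
    [[-0.018, 0, 0], [0, 0, 0], 0.05],
    [[-0.022, 0, 0], [0, 0, 0], 0.05],
    [[-0.026, 0, 0], [0, 0, 0], 0.05],
    [[-0.029, 0, 0], [0, 0, 0], 0.05],
    [[-0.032, 0, 0], [0, 0, 0], 0.05],
    [[-0.035, 0, 0], [0, 0, 0], 0.05],
    [[-0.037, 0, 0], [0, 0, 0], 0.05]
  ]
}}

```text
clock: 25.35
ee_pos: [576.3, -185.8, 36.1]
tcp_rot: [[-0.065, 0.998, -0.0], [0.998, 0.065, 0.0], [0.0, -0.0, -1.0]]
wrist_force: [0.3, 2.5, 2.0]
grip_width: 50.0
grip_force: 1.0
```

```bash
python3 -c "from h import *; st()"
```

```text
t 25.35 jig xy [-59.3  76.1] z 36.1 yaw_rel_jig -0.0001 tilt [-0.  0.] F [0.3 2.5 2. ] w 50.0 gf 1.0
```

Request:
{"api": "step_arm", "payload": {
  "deltas": [
    [[-0.001, 0, 0], [0, 0, 0], 0.05],
    [[-0.002, 0, 0], [0, 0, 0], 0.05],
    [[-0.003, 0, 0], [0, 0, 0], 0.05],
    [[-0.004, 0, 0], [0, 0, 0], 0.05],
    [[-0.005, 0, 0], [0, 0, 0], 0.05],
    [[-0.005, 0, 0], [0, 0, 0], 0.05],
    [[-0.005, 0, 0], [0, 0, 0], 0.05]
  ]
}}

```text
clock: 26.22
ee_pos: [576.4, -188.0, 36.1]
tcp_rot: [[-0.064, 0.998, -0.001], [0.998, 0.064, 0.004], [0.004, -0.001, -1.0]]
wrist_force: [-0.4, 11.1, 4.7]
grip_width: 50.0
grip_force: 5.7
```

```bash
python3 -c "from h import *; st()"
```

```text
t 26.23 jig xy [-59.4  73.9] z 36.1 yaw_rel_jig -0.0005 tilt [-0.001   0.0039] F [-0.4 11.1  4.7] w 50.0 gf 5.7
```

Tight in y, at the same stop of 73.9. Now the x push with the fingers closed.

Request:
{"api": "step_arm", "payload": {
  "deltas": [
    [[0.015, 0, 0], [0, 0, 0], 0.05],
    [[0.015, 0, -0.03], [0, 0, 0], 0.0],
    [[0.015, -0.02, -0.05], [0, 0, 0], 0.0],
    [[-0.038, -0.06, -0.05], [0, 0, 0], 0.0],
    [[-0.038, -0.08, -0.05], [0, 0, 0], 0.0],
    [[-0.038, -0.08, -0.05], [0, 0, 0], 0.0],
    [[-0.038, -0.08, -0.05], [0, 0, 0], 0.0],
    [[-0.038, -0.08, -0.05], [0, 0, 0], 0.0]
  ]
}}

```text
clock: 27.22
ee_pos: [500.2, -233.4, 86.2]
tcp_rot: [[-0.066, 0.998, 0.001], [0.998, 0.066, -0.0], [-0.0, 0.001, -1.0]]
wrist_force: [0.1, -0.4, 0.3]
grip_width: 0.5
grip_force: 0.0
```

```bash
python3 -c "from h import *; st()"
```

```text
t 27.23 jig xy [-138.4   33.6] z 86.2 yaw_rel_jig 0.0010 tilt [ 0.0006 -0.0003] F [ 0.1 -0.4  0.3] w 0.5 gf 0.0
```

Request:
{"api": "step_arm", "payload": {
  "deltas": [
    [[-0.001, 0, 0.03], [0, 0, 0], 0.0],
    [[-0.001, 0, 0.05], [0, 0, 0], 0.0],
    [[-0.001, 0, 0.05], [0, 0, 0], 0.0],
    [[-0.001, 0, 0.05], [0, 0, 0], 0.0]
  ]
}}

```text
clock: 27.72
ee_pos: [500.2, -234.7, 36.7]
tcp_rot: [[-0.066, 0.998, 0.001], [0.998, 0.066, -0.0], [-0.0, 0.001, -1.0]]
wrist_force: [0.4, 0.5, 0.7]
grip_width: 0.6
grip_force: 0.0
```

Request:
{"api": "step_arm", "payload": {
  "deltas": [
    [[0, 0.003, 0], [0, 0, 0], 0.0],
    [[0, 0.006, 0], [0, 0, 0], 0.0],
    [[0, 0.008, 0], [0, 0, 0], 0.0],
    [[0, 0.01, 0], [0, 0, 0], 0.0],
    [[0, 0.012, 0], [0, 0, 0], 0.0],
    [[0, 0.013, 0], [0, 0, 0], 0.0],
    [[0, 0.014, 0], [0, 0, 0], 0.0],
    [[0, 0.014, 0], [0, 0, 0], 0.0]
  ]
}}

```text
clock: 28.72
ee_pos: [513.4, -233.8, 36.1]
tcp_rot: [[-0.065, 0.998, 0.0], [0.998, 0.065, 0.0], [0.0, 0.0, -1.0]]
wrist_force: [-1.6, 0.3, 1.9]
grip_width: 0.3
grip_force: 0.9
```

```bash
python3 -c "from h import *; st()"
```

```text
t 28.73 jig xy [-125.3   32.3] z 36.1 yaw_rel_jig -0.0000 tilt [0.0001 0.    ] F [-1.6  0.3  1.9] w 0.3 gf 0.9
```

Request:
{"api": "step_arm", "payload": {
  "deltas": [
    [[0, 0.001, 0], [0, 0, 0], 0.0],
    [[0, 0.002, 0], [0, 0, 0], 0.0],
    [[0, 0.003, 0], [0, 0, 0], 0.0],
    [[0, 0.004, 0], [0, 0, 0], 0.0],
    [[0, 0.005, 0], [0, 0, 0], 0.0],
    [[0, 0.005, 0], [0, 0, 0], 0.0]
  ]
}}

```text
clock: 29.48
ee_pos: [514.2, -233.7, 36.1]
tcp_rot: [[-0.066, 0.998, -0.009], [0.998, 0.066, 0.001], [0.001, -0.009, -1.0]]
wrist_force: [-17.4, -3.3, 14.0]
grip_width: 0.4
grip_force: 8.8
```

```bash
python3 -c "from h import *; st()"
```

```text
t 29.48 jig xy [-124.5   32.4] z 36.1 yaw_rel_jig 0.0010 tilt [-0.0087  0.0009] F [-17.4  -3.3  14. ] w 0.4 gf 8.8
```

Tight in x. I'll repeat the y touch, since the x push could have shifted it slightly, then look.

Request:
{"api": "step_arm", "payload": {
  "deltas": [
    [[0, -0.015, 0], [0, 0, 0], 0.0],
    [[0, -0.015, -0.04], [0, 0, 0], 0.0],
    [[0.03, 0.03, -0.05], [0, 0, 0], 0.05],
    [[0.06, 0.063, -0.05], [0, 0, 0], 0.05],
    [[0.06, 0.063, -0.05], [0, 0, 0], 0.05],
    [[0.06, 0.063, -0.05], [0, 0, 0], 0.05],
    [[0.06, 0.063, -0.05], [0, 0, 0], 0.05],
    [[0.06, 0.063, -0.03], [0, 0, 0], 0.05],
    [[0.06, 0.063, -0.001], [0, 0, 0], 0.05],
    [[0.06, 0.063, -0.001], [0, 0, 0], 0.05]
  ]
}}

```text
clock: 30.72
ee_pos: [573.7, -169.0, 33.3]
tcp_rot: [[-0.064, 0.998, -0.007], [0.998, 0.064, 0.002], [0.003, -0.007, -1.0]]
wrist_force: [-1.1, 1.3, 0.5]
grip_width: 50.2
grip_force: 0.0
```

```bash
python3 -c "from h import *; st()"
```

```text
t 30.73 jig xy [-60.8  93.1] z 33.3 yaw_rel_jig -0.0009 tilt [-0.007   0.0024] F [-1.1  1.3  0.5] w 50.2 gf 0.0
```

Request:
{"api": "step_arm", "payload": {
  "deltas": [
    [[-0.005, 0, 0], [0, 0, 0], 0.05],
    [[-0.01, 0, 0], [0, 0, 0], 0.05],
    [[-0.014, 0, 0], [0, 0, 0], 0.05],
    [[-0.016, 0, 0], [0, 0, 0], 0.05],
    [[-0.018, 0, 0], [0, 0, 0], 0.05],
    [[-0.02, 0, 0], [0, 0, 0], 0.05],
    [[-0.022, 0, 0], [0, 0, 0], 0.05],
    [[-0.022, 0, 0], [0, 0, 0], 0.05]
  ]
}}

```text
clock: 31.72
ee_pos: [578.6, -187.9, 37.5]
tcp_rot: [[-0.064, 0.998, -0.001], [0.998, 0.064, 0.006], [0.006, -0.001, -1.0]]
wrist_force: [-0.8, 14.4, 6.9]
grip_width: 50.0
grip_force: 6.8
```

```bash
python3 -c "from h import *; st()"
```

```text
t 31.73 jig xy [-57.2  73.9] z 37.5 yaw_rel_jig -0.0007 tilt [-0.0011  0.0055] F [-0.8 14.4  6.9] w 50.0 gf 6.8
```

Request:
{"api": "step_arm", "payload": {
  "deltas": [
    [[0.015, 0, 0], [0, 0, 0], 0.05],
    [[0.025, 0, -0.03], [0, 0, 0], 0.05],
    [[0.03, 0, -0.08], [0, 0, 0], 0.088],
    [[0.03, 0, -0.13], [0, 0, 0], 0.088],
    [[0.03, 0, -0.18], [0, 0, 0], 0.088],
    [[0.03, 0, -0.23], [0, 0, 0], 0.088],
    [[0.03, 0, -0.23], [0, 0, 0], 0.088],
    [[0.03, 0, -0.23], [0, 0, 0], 0.088],
    [[0.03, 0, -0.23], [0, 0, 0], 0.088]
  ]
}}

```text
clock: 32.85
ee_pos: [575.5, -161.1, 264.7]
tcp_rot: [[-0.065, 0.998, -0.004], [0.998, 0.065, 0.001], [0.001, -0.004, -1.0]]
wrist_force: [0.6, 0.4, 0.2]
grip_width: 87.8
grip_force: 0.0
```

```bash
python3 - <<'E'
from h import *
st(); c=grab("wrist"); P=cloud(c); np.savez("w7.npz",**c); hsv=cv2.cvtColor(c["color"],cv2.COLOR_BGR2HSV)
J=(P[...,:2]-C)@RJ
q=(abs(P[...,2]-32)<4)&(J[...,0]<1)&(J[...,0]>-150)&(J[...,1]>1)&(J[...,1]<130)
print(q.sum(),P[q][:,2].mean(),[np.percentile(J[q][:,i],[1,99]).round(1) for i in (0,1)],np.linalg.lstsq(np.c_[J[q],np.ones(q.sum())],P[q][:,2],rcond=None)[0])
cop=cv2.inRange(hsv,(0,150,40),(11,255,255)); cop[:,:240]=0; print("copper px",[np.where(cop>0)[i].min() for i in (0,1)],[np.where(cop>0)[i].max() for i in (0,1)],(cop>0).sum())
cv2.imwrite("pics/w7.png",cv2.resize(c["color"][70:270,220:460],None,fx=3.2,fy=3))
E
```

```text
t 32.85 jig xy [-58.6 100.8] z 264.7 yaw_rel_jig 0.0000 tilt [-0.0039  0.0011] F [0.6 0.4 0.2] w 87.8 gf 0.0
5192 31.46336778914031 [array([-108.9,    0.5]), array([ 1.9, 81.8])] [-1.85352632e-03 -8.67051251e-03  3.16653140e+01]
copper px [np.int64(201), np.int64(281)] [np.int64(366), np.int64(544)] 82
```

View pics/w7.png

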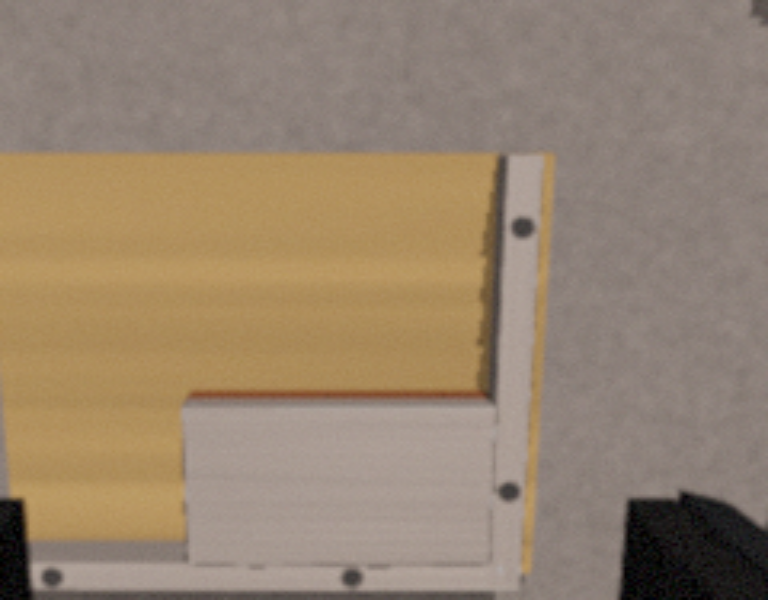

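The silver plate is flat and flush on the copper in the corner, crop (340,480). A uniform thin copper line shows along the open side, both plates touch both fences, and the robot is clear.

```bash
python3 -c "
from workcell import manip; print(manip.hand_in())"
```

```text
the job is handed in; nothing more can be done
None
```

The copper plate is squared tight against both fences with the silver-grey plate set flat and flush on top of it. I handed the job in at about 33 s, well inside the 69 s limit; no judging result came back.

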